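# Set the day wheel of the label coder to red and print

## Robot

A 6-joint arm with a two-finger parallel gripper is mounted at the origin on the work surface. World frame = base frame: x ahead of the robot, y to its left, z up, the work surface at z = 0. Lengths are in m, angles in rad, forces in N, time in s.
With the tool pointing down it reaches from about 0.35 to 0.95 m from the base axis. Payload 17.4 kg.
Tool frame: the origin (TCP) lies midway between the tips of the shut fingers; the grasp point (between the pads) lies 19 mm behind it; z points along the fingers, y is the direction in which the jaws open and shut (so a half turn about z gives the same grasp; the last joint's range is limited). The gripper opens to 93 mm and grips with 3 to 60 N. Pads are 15 mm wide; open, the fingers measure 128 mm over their backs; the gripper's body (75 mm by 188 mm) begins 65 mm behind the grasp point.
Start: joints at [1.278, 0.116, 1.442, -0, 1.584, -0.038], TCP at [0.17, 0.653, 0.219] pointing down, gripper open.
Joint ranges: [-2.83, 2.83], [-0.83, 2.19], [0.07, 2.5], [-1.14, 4.28], [0.01, 3], [-2.97, 2.97]. Speed limits (rad/s): [1.89, 1.89, 2.22, 3.14, 3.14, 3.14].

## Interface

Orientations are given as [roll, pitch, yaw] about the fixed x, y, z axes, in that order (R = Rz(yaw) Ry(pitch) Rx(roll)).
In Python, from cell import sensors, imaging, manip gives the robot as it stands.
- The arm moves only by the tool play_rows, never from a script. Its argument "motion" is a list of rows, each a list of 2 entries, a list of its own where there are three numbers: the shift along the world's x, y, z as a fraction of full scale, then the turn, a rotation vector about the world's x, y, z as a fraction of full scale. In form: [[[tx, ty, tz], [rx, ry, rz]], ...]. A call has 1 to 10 rows; each row shifts and turns the commanded pose from where the row before left it; what a row does not reach is not made up. Full scale, the value 1, is 0.6 m for a shift and 60 degrees for a turn. A row lasts 1/10 s, in which the tool goes at most 50 mm and 8.59 degrees, less where a joint would pass 70% of its speed; a pose out of reach is approached as far as the arm can. A call with a number of a shift or a turn outside -1 to 1 is refused whole. A call with a gripper value outside its range is refused whole. "claw" is the opening, from -1 (shut) to 1 (fully open), set as the call begins (left out, the last holds). The fingers move at their own pace and stop on an object; "force" is the grip in N (left out, the last holds). Time passes only in rows, so rows that do not move let the fingers close. It gives the time, the measured TCP pose, the force and the opening at its end, in the units of the state.
- sensors.get_obs(): the state, without advancing time (a new reading comes with each control period).
- imaging.capture(name): name is "scene" or "side" or "wrist"; returns a dict with "frame" (420x560x3 uint8, red, green, blue), "fx", "fy", "cx", "cy" (pixels), "origin" and "attitude" of the camera in the world; the wrist camera has in their place "hand_eye" (4x4, takes a point from camera to tool coordinates, whose origin is the TCP and whose axes are the flange's). Camera axes: x right, y up, looking along -z (the intrinsics and any distortion apply to the point x, -y, -z); pixel columns grow to the right and rows downward; lengths in m; the calibration is good to about 2 mm. A picture is of the moment at which its call begins: read the wrist's pose just before it. There is no depth.
- manip.sign_off(): hands the job in, once; it reports no verdict.
The state is a dict: "time": time; "qpos": joint angles; "qd": joint speeds; "effort": joint torques, N m; "eef_pos": TCP position; "orientation": TCP orientation; "force": force on the tool from outside, world axes, zero at the start; "torque": the same for the moment, N m; "opening": finger opening in m.
Only numpy, scipy, OpenCV 4.12 (cv2) and the standard library are available. Lean on these libraries where they do the work, as an engineer would, in place of code of your own. Each camera call takes 0.05 s, during which the arm holds its last target. There are 200 camera calls.

## Task

Set the label coder to the red day: with a fingertip, flick the star-shaped thumbwheel round anticlockwise (seen from above), click by click, until its red tab rests at the black arrow, and do not let red run past the arrow. Only then press the round green print key fully down and let it come back up. Everything is only touched: do not lift or shift the coder, and leave the bottle, the squash and the cup where they stand.

Things in the scene. Friction and masses are not known exactly. Their poses are not given: they have to be found in the camera images.
- coder: label coder, a white box on rubber feet, 170 (x) by 280 (y) by 55 mm high, about 3 kg, standing loose on the table. Origin: centre of its underside; x from its front (label slot) to its back, y to its left, z up. Thumbwheel axle at x = 0, y = +55 mm; print key at x = -20, y = -75 mm; the top is otherwise flat and bare
- day_wheel (a joint): angle of the thumbwheel, rad, growing anticlockwise seen from above. It clicks to rest every 1.047 rad: 0 = white tab at the arrow, 1.047 blue, 2.094 yellow, 3.142 green, 4.189 red, 5.236 black; end stops just beyond white and black. Starts at rest at blue, yellow or green. Start of a push takes about 4 N at a tab; once pushed past half-way (0.52 rad) the wheel snaps on to the next rest and stays
- wheel_center (a point): point on the upright axle of the thumbwheel, mid-thickness, 70 mm above the table. The wheel is a flat star: grey hub of radius 30 mm (central cap 6 mm higher) and six coloured radial tabs 60 degrees apart, each 8 mm wide, reaching 55 mm from the axle, 14 mm thick (63 to 77 mm above the table, 8 mm free under them)
- pointer (a point): tip of the flat black arrow printed on the coder's top in front of the wheel (on its -x side), 57 mm above the table; a tab is at the arrow when it points straight along the coder's -x from the axle
- red_tip (a point): middle of the outer end face of the red tab, 55 mm from the axle, at mid-thickness. It moves with the wheel
- print_key (a joint): travel of the print key, m: 0 up, 0.006 fully down; a spring pushes it back, about 5 N fully down
- print_key_top (a point): centre of the top face of the round green print key (radius 16 mm, in a black collar); it is pressed straight down
- oil_mid (a point): centre of a loose amber oil bottle, radius 26 mm, 150 mm tall; bystander
- squash_mid (a point): centre of a loose yellow squash, about 94 mm across and 88 mm tall; bystander
- cup_mid (a point): centre of a loose white cup, 72 mm across, 75 mm tall; bystander

How it is judged:
On the way, in this order (a step that is already met when the one before it is completed fails the run):
1. the red tab rests at the arrow (value of joint day_wheel between 4.069 and 4.309 rad and value of joint print_key below 0.002 m), for 0.3 s.
2. the print key is pressed fully down, the wheel still at red (value of joint day_wheel between 4.069 and 4.309 rad and value of joint print_key above 0.0045 m), for 0.05 s.
At the end, for the whole second after the job is handed in: the wheel rests with the red tab at the arrow (within 0.12 rad), the print key is up again (within 1.5 mm), the coder stands level within 15 mm of where it was and bottle, squash and cup are within 20 mm of where they were (value of joint day_wheel between 4.069 and 4.309 rad and value of joint print_key below 0.0015 m and distance of coder from where it was at the start of the episode below 0.015 m and angle between coder's own z axis and vertical below 0.05 rad and distance of each of oil_mid, squash_mid, cup_mid from where it was at the start of the episode below 0.02 m); the robot touches nothing.
It fails at once if red ran past the arrow (value of joint day_wheel above 4.789 rad).
It fails at once if the print key was pressed while the wheel was not at red (value of joint print_key above 0.003 m and not (value of joint day_wheel between 4.069 and 4.309 rad)).
It fails at once if the coder was lifted, tilted or shifted by more than 15 mm (distance of coder from where it was at the start of the episode above 0.015 m or angle between coder's own z axis and vertical above 0.1 rad).
It fails at once if the bottle, the squash or the cup was moved by more than 20 mm (distance of any of oil_mid, squash_mid, cup_mid from where it was at the start of the episode above 0.02 m).
It also fails if it takes over 72 s, if anything falls off the work surface, if the arm or the gripper's body presses on something with over 40 N, if the wrist force passes 120 N, or if a joint passes its speed limit or range.

## Working session

There is one attempt and no reset: what is moved stays moved. The work goes in short steps, Python scripts to look and compute and a tool call to move; the robot and the scene stay as the last step left them, time stands still between calls to the robot, and variables do not carry over. Pictures are saved under pics/ and viewed, about 8 in all and at most 12, crops included, and the job is handed in when it is done.

Besides the shell and the picture viewer there is one more tool, called as name(argument=value, ...) on one line, values as JSON. play_rows: Moves the arm, as the interface text tells. Shift numbers are shares of 0.6 m and turn numbers shares of 60 degrees, none past 1 either way. Its arguments: {"type":"object","properties":{"motion":{"type":"array"},"claw":{"type":"number"},"force":{"type":"number"}},"required":["motion"]}

```bash
mkdir -p pics; cat > h.py <<'E'
import numpy as np, cv2
from cell import sensors, imaging, manip
from scipy.spatial.transform import Rotation as R
def snap(n,f=None):
    o=sensors.get_obs(); d=imaging.capture(n)
    if f: cv2.imwrite('pics/'+f,d['frame'][:,:,::-1])
    return o,d
def att(a):
    a=np.array(a,float)
    return a if a.shape==(3,3) else R.from_euler('xyz',a).as_matrix()
E
python3 - <<'E'
from h import *
for n in ['scene','side','wrist']:
    o,d=snap(n,n+'0.png'); print({k:(np.round(v,4).tolist() if not isinstance(v,str) else v) for k,v in d.items() if k!='frame'})
print(o)
a=[cv2.imread(f'pics/{n}0.png') for n in ['scene','side']]
E
```

```text
{'fx': 421.476, 'fy': 421.476, 'cx': 280.1481, 'cy': 207.1365, 'origin': [1.1619, 0.6612, 0.7707], 'attitude': [0.842, 0.004, 2.4275]}
{'fx': 404.5841, 'fy': 404.5841, 'cx': 279.4106, 'cy': 209.9488, 'origin': [0.2754, -0.5901, 0.6138], 'attitude': [0.9495, 0.0177, -0.5183]}
{'fx': 331.3305, 'fy': 331.3305, 'cx': 278.0599, 'cy': 214.5507, 'hand_eye': [[-0.0003, 0.9638, 0.2665, 0.0751], [1.0, 0.0002, 0.0002, -0.0008], [0.0001, 0.2665, -0.9638, -0.1669], [0.0, 0.0, 0.0, 1.0]]}
{'time': 0.1, 'qpos': array([ 1.27820285e+00,  1.16424866e-01,  1.44218550e+00, -3.68065368e-05,
        1.58396315e+00, -3.77831471e-02]), 'qd': array([-0.0007071 , -0.00287095, -0.00162117, -0.00127263,  0.00061858,
        0.00073348]), 'effort': array([ 3.69032845e-03, -7.22888231e+01, -6.23878741e+01,  7.82613899e-02,
        2.27517576e-02, -6.35056244e-05]), 'eef_pos': array([0.17010125, 0.65304041, 0.21799591]), 'orientation': array([-3.14061110e+00, -2.73685849e-07,  2.88678185e+00]), 'force': array([ 0.21552223, -0.38041476, -0.21808541]), 'torque': array([ 0.04484556,  0.02941925, -0.03349274]), 'opening': 0.09318183794308632}
```

View pics/scene0.png

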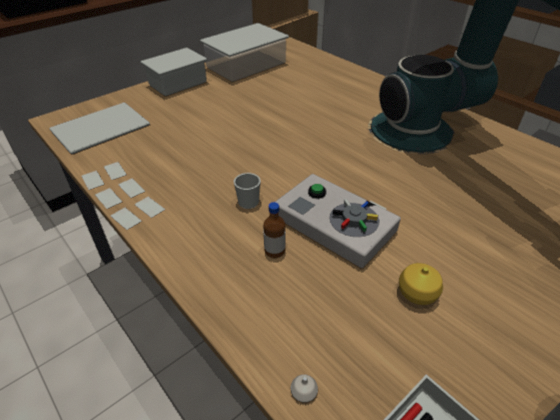

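View pics/side0.png

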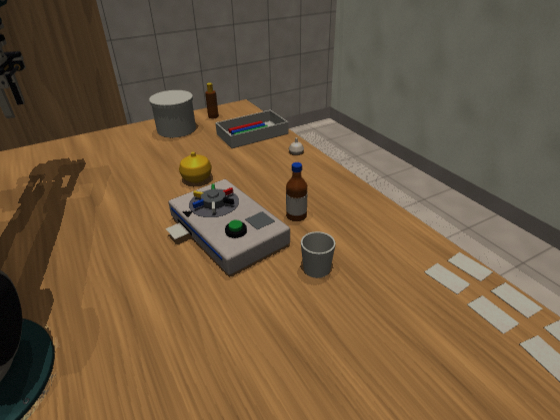

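The coder is at about (337,217) in the scene view and (228,225) in the side view. Its wheel is at scene (355,217), key at (317,190). In the side view the arrow is near (187,212), with blue close to it. I'll crop both for detail.

```bash
python3 - <<'E'
from h import *
a=cv2.imread('pics/scene0.png')[170:270,265:405]; b=cv2.imread('pics/side0.png')[170:270,160:300]
cv2.imwrite('pics/c0.png',np.vstack([cv2.resize(x,None,fx=4,fy=4,interpolation=cv2.INTER_CUBIC)[:300] if 0 else cv2.resize(x,(420*1,300),interpolation=cv2.INTER_CUBIC) for x in (a,b)]))
E
```

```text
(no output)
```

View pics/c0.png

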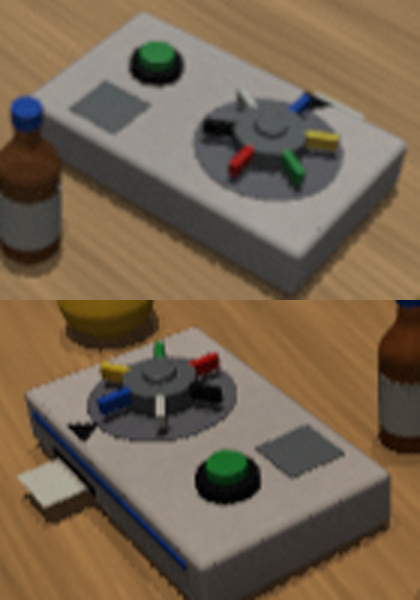

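```bash
cat >> h.py <<'E'
def ray(d,u,v,o=None):
    c=np.array([(u-d['cx'])/d['fx'],-(v-d['cy'])/d['fy'],-1])
    if 'hand_eye' in d:
        T=np.eye(4);T[:3,:3]=R.from_euler('xyz',o['orientation']).as_matrix();T[:3,3]=o['eef_pos']
        T=T@np.array(d['hand_eye']); return T[:3,3],T[:3,:3]@c
    return np.array(d['origin']),att(d['attitude'])@c
def onz(d,u,v,z,o=None):
    p,r=ray(d,u,v,o); return p+r*(z-p[2])/r[2]
def tri(L):
    A=0;b=0
    for p,r in L:
        r=r/np.linalg.norm(r);M=np.eye(3)-np.outer(r,r);A=A+M;b=b+M@p
    return np.linalg.solve(A,b)
E
python3 - <<'E'
from h import *
_,s=snap('scene');_,q=snap('side')
S=lambda x,y:(265+x/3,170+y/3); Q=lambda x,y:(160+x/3,170+(y-300)/3)
P={'hub':((271,123),(160,369),.083),'key':((157,52),(228,463),.065),'arrow':((315,98),(82,432),.057),'blue':((302,103),(112,401),.072),'red':((240,160),(206,362),.072),'cornA':((145,14),(190,572),.055),'cornB':((403,143),(30,395),.055)}
for k,(a,b,z) in P.items():
    print(k,np.round(tri([ray(s,*S(*a)),ray(q,*Q(*b))]),3),np.round(onz(s,*S(*a),z),3),np.round(onz(q,*Q(*b),z),3))
for k,z,a,b in [('oil',0.0,(274,252),(296,217)),('squash',.044,(421,285),(195,169)),('cup',.0,(248,205),(317,271))]:
    print(k,onz(s,*a,z).round(3),onz(q,*b,z).round(3))
E
```

```text
hub [0.533 0.206 0.082] [0.532 0.208 0.083] [0.533 0.202 0.083]
key [0.531 0.074 0.074] [0.52  0.067 0.065] [0.537 0.083 0.065]
arrow [0.458 0.193 0.056] [0.455 0.194 0.057] [0.459 0.188 0.057]
blue [0.487 0.2   0.071] [0.483 0.201 0.072] [0.488 0.195 0.072]
red [0.574 0.212 0.071] [0.573 0.214 0.072] [0.575 0.208 0.072]
cornA [0.472 0.005 0.048] [0.48  0.012 0.055] [ 0.469 -0.002  0.055]
cornB [0.44  0.274 0.05 ] [0.442 0.277 0.055] [0.44  0.263 0.055]
oil [0.718 0.122 0.   ] [0.712 0.112 0.   ]
squash [0.568 0.432 0.044] [0.555 0.404 0.044]
cup [ 0.66  -0.058  0.   ] [ 0.648 -0.077  0.   ]
```

The points agree: hub (0.533,0.206), key top (0.531,0.074,0.074), coder yaw about 8°. Blue is at the arrow, so three clicks are needed. I'll shut the gripper and move over the near tab.

play_rows(motion=[[[0.0417,-0.0629,0],[0,0,-0.0936]],[[0.0417,-0.0629,0],[0,0,-0.0936]],[[0.0417,-0.0629,0],[0,0,-0.0936]],[[0.0417,-0.0629,0],[0,0,-0.0936]],[[0.0417,-0.0629,0],[0,0,-0.0936]],[[0.0417,-0.0629,0],[0,0,-0.0936]],[[0.0417,-0.0629,0],[0,0,-0.0936]],[[0.0417,-0.0629,0],[0,0,-0.0936]],[[0.0417,-0.0629,0],[0,0,-0.0936]],[[0.0417,-0.0629,0],[0,0,-0.0936]]], claw=-1, force=10)

```text
time: 1.25
eef_pos: [0.4209, 0.2741, 0.2188]
orientation: [3.141, -0.0, 1.903]
force: [1.3, 0.7, -0.1]
opening: 0.0178
```

play_rows(motion=[[[0.0417,-0.0629,0],[0,0,-0.0936]],[[0.0417,-0.0629,0],[0,0,-0.0936]],[[0,0,0],[0,0,0]],[[0,0,0],[0,0,0]]])

```text
time: 1.65
eef_pos: [0.4706, 0.1997, 0.2185]
orientation: [-3.141, -0.0, 1.709]
force: [-1.6, -0.4, 0.7]
opening: 0.0004
```

```bash
python3 - <<'E'
from h import *
o,d=snap('wrist','w1.png'); np.save('w1.npy',np.r_[o['eef_pos'],o['orientation']]); print(o['eef_pos'],o['orientation'],o['force'],o['opening'],o['time'])
E
```

```text
[0.47063615 0.19966446 0.21854588] [-3.14128705e+00 -1.78859151e-04  1.70913860e+00] [-1.59489401 -0.42737376  0.73349566] 0.00041535979027822195 1.65
```

View pics/w1.png

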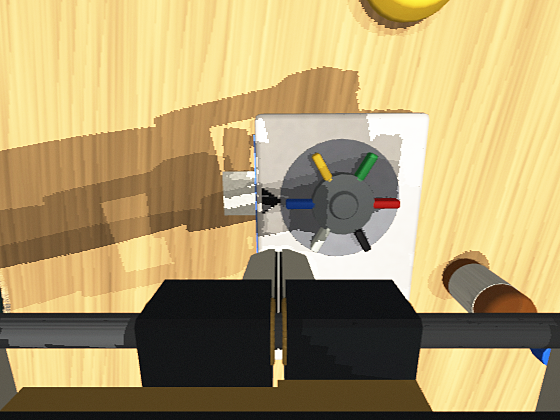

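The wrist view shows blue (286,204) at the arrow (282,201), hub cap at (343,205) and red tip at (400,204). I'll refine the numbers.

```bash
python3 - <<'E'
from h import *
o,d=snap('wrist')
for n,u,v,z in [('hub',343,205,.083),('blue',286,204,.075),('red',400,204,.075),('arrow',282,201,.057),('eTop',257,115,.055),('eBot',257,248,.055),('eR',429,115,.055),('yel',314,154,.077),('blk',368,250,.07)]:
    print(n,onz(d,u,v,z,o).round(4))
E
```

```text
hub [0.5293 0.2081 0.083 ]
blue [0.4766 0.1996 0.075 ]
red [0.5854 0.215  0.075 ]
arrow [0.4731 0.1979 0.057 ]
eTop [0.4375 0.2776 0.055 ]
eBot [0.4542 0.1429 0.055 ]
eR [0.6002 0.3005 0.055 ]
yel [0.4951 0.2505 0.077 ]
blk [0.5665 0.1625 0.07  ]
```

play_rows(motion=[[[0.016,0.0412,0],[0,0,0]],[[0,0,-0.064],[0,0,0]],[[0,0,-0.064],[0,0,0]],[[0,0,-0.064],[0,0,0]],[[0,0,-0.064],[0,0,0]],[[0,0,0],[0,0,0]],[[0,0,0],[0,0,0]]])

```text
time: 2.45
eef_pos: [0.4797, 0.226, 0.066]
orientation: [-3.141, -0.0, 1.712]
force: [0.6, -0.7, 0.9]
opening: 0.0008
```

```bash
python3 - <<'E'
from h import *
o,d=snap('wrist'); o2,s=snap('side'); print(o['eef_pos'],o['force'])
a=cv2.resize(d['frame'][80:280,200:450],(500,400),interpolation=cv2.INTER_CUBIC)
b=cv2.resize(s['frame'][130:290,150:270],(300,400),interpolation=cv2.INTER_CUBIC)
cv2.imwrite('pics/c2.png',np.hstack([a,b])[:,:,::-1])
E
```

```text
[0.4796656  0.22595198 0.06600569] [ 0.55999334 -0.72041937  0.87976564]
```

View pics/c2.png

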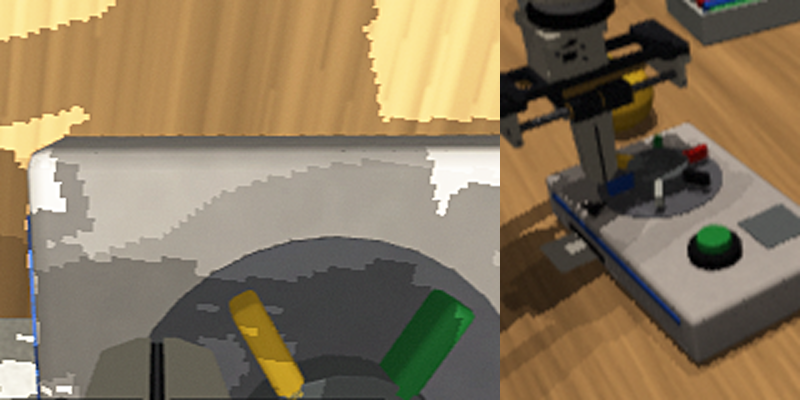

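The finger is between yellow and blue, clear of both. Now I'll push −y along the tangent.

play_rows(motion=[[[0.0009,-0.0066,0],[0,0,0]],[[0.0009,-0.0066,0],[0,0,0]],[[0.0009,-0.0066,0],[0,0,0]],[[0.0009,-0.0066,0],[0,0,0]],[[0.0009,-0.0066,0],[0,0,0]],[[0.0009,-0.0066,0],[0,0,0]],[[0.0009,-0.0066,0],[0,0,0]],[[0.0009,-0.0066,0],[0,0,0]],[[0.0009,-0.0066,0],[0,0,0]],[[0.0009,-0.0066,0],[0,0,0]]])

```text
time: 3.55
eef_pos: [0.4853, 0.1848, 0.0649]
orientation: [-3.141, 0.0, 1.71]
force: [0.7, 0.3, -0.4]
opening: 0.0005
```

play_rows(motion=[[[0.0009,-0.0066,0],[0,0,0]],[[0,0,0],[0,0,0]],[[0,0,0],[0,0,0]]])

```text
time: 3.85
eef_pos: [0.4859, 0.1814, 0.065]
orientation: [-3.142, 0.0, 1.71]
force: [0.1, 0.1, -1.1]
opening: 0.0002
```

```bash
python3 - <<'E'
from h import *
o,s=snap('side'); _,c=snap('scene'); print(o['eef_pos'],o['force'])
a=cv2.resize(s['frame'][160:280,160:300],(400,343),interpolation=cv2.INTER_CUBIC)
b=cv2.resize(c['frame'][160:280,265:405],(400,343),interpolation=cv2.INTER_CUBIC)
cv2.imwrite('pics/c3.png',np.hstack([a,b])[:,:,::-1])
E
```

```text
[0.4859378  0.18137671 0.06504065] [ 0.1037931   0.0656248  -1.09331418]
```

View pics/c3.png

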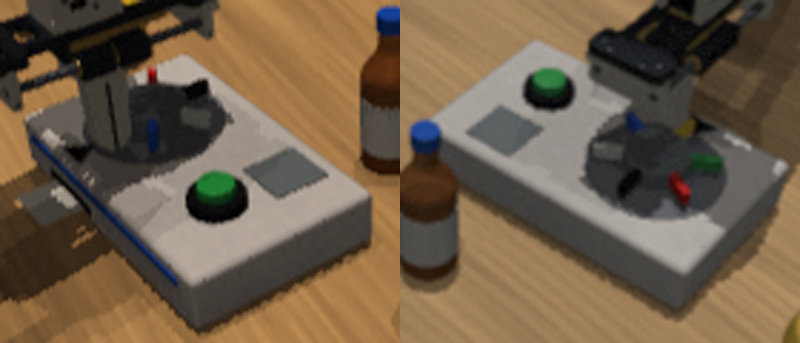

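Blue has moved one place on, and yellow is at the arrow. I'll lift, go back and repeat the stroke.

play_rows(motion=[[[0,0,0.06],[0,0,0]],[[0,0,0],[0,0,0]],[[-0.005,0.0364,0],[0,0,0]],[[-0.005,0.0364,0],[0,0,0]],[[0,0,0],[0,0,0]],[[0,0,0],[0,0,0]],[[0,0,-0.03],[0,0,0]],[[0,0,-0.03],[0,0,0]],[[0,0,0],[0,0,0]],[[0,0,0],[0,0,0]]])

```text
time: 4.95
eef_pos: [0.48, 0.2247, 0.0653]
orientation: [-3.141, 0.0, 1.71]
force: [0.4, 0.2, 0.9]
opening: 0.0006
```

play_rows(motion=[[[0.0009,-0.0066,0],[0,0,0]],[[0.0009,-0.0066,0],[0,0,0]],[[0.0009,-0.0066,0],[0,0,0]],[[0.0009,-0.0066,0],[0,0,0]],[[0.0009,-0.0066,0],[0,0,0]],[[0.0009,-0.0066,0],[0,0,0]],[[0.0009,-0.0066,0],[0,0,0]],[[0.0009,-0.0066,0],[0,0,0]],[[0.0009,-0.0066,0],[0,0,0]],[[0.0009,-0.0066,0],[0,0,0]]])

```text
time: 5.95
eef_pos: [0.4853, 0.185, 0.0649]
orientation: [-3.141, 0.0, 1.71]
force: [0.8, 0.3, -0.3]
opening: 0.0002
```

play_rows(motion=[[[0.0009,-0.0066,0],[0,0,0]],[[0,0,0],[0,0,0]],[[0,0,0],[0,0,0]],[[0,0,0.06],[0,0,0]],[[0,0,0.06],[0,0,0]],[[0,0,0.06],[0,0,0]],[[0,0,0.06],[0,0,0]],[[0,0,0],[0,0,0]],[[0,0,0],[0,0,0]]])

```text
time: 6.85
eef_pos: [0.486, 0.1818, 0.2094]
orientation: [3.14, -0.0, 1.711]
force: [0.0, -0.5, -0.9]
opening: 0.0003
```

```bash
python3 - <<'E'
from h import *
o,s=snap('wrist','w4.png'); print(o['eef_pos'],o['force'])
E
```

```text
[0.48604316 0.18179619 0.20935948] [ 0.00673321 -0.54621567 -0.87908934]
```

View pics/w4.png

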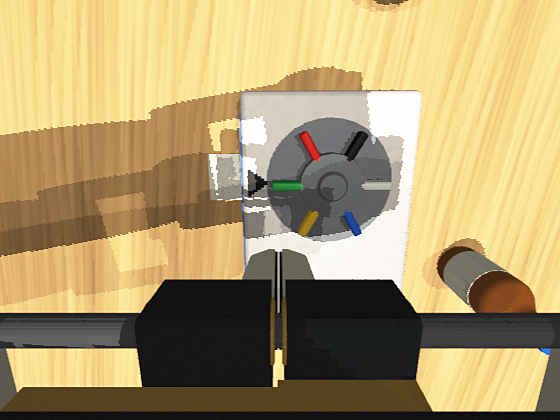

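Green (275,186) is at the arrow, and red is next at (307,140). I'll do one more identical stroke.

play_rows(motion=[[[-0.005,0.0364,-0.06],[0,0,0]],[[-0.005,0.0364,-0.06],[0,0,0]],[[0,0,0],[0,0,0]],[[0,0,-0.06],[0,0,0]],[[0,0,-0.06],[0,0,0]],[[0,0,0],[0,0,0]],[[0,0,0],[0,0,0]]])

```text
time: 7.6
eef_pos: [0.4799, 0.225, 0.0657]
orientation: [-3.141, 0.0, 1.71]
force: [0.3, 0.3, -0.1]
opening: 0.0003
```

play_rows(motion=[[[0.0009,-0.0066,0],[0,0,0]],[[0.0009,-0.0066,0],[0,0,0]],[[0.0009,-0.0066,0],[0,0,0]],[[0.0009,-0.0066,0],[0,0,0]],[[0.0009,-0.0066,0],[0,0,0]],[[0.0009,-0.0066,0],[0,0,0]],[[0.0009,-0.0066,0],[0,0,0]],[[0.0009,-0.0066,0],[0,0,0]],[[0.0009,-0.0066,0],[0,0,0]],[[0.0009,-0.0066,0],[0,0,0]]])

```text
time: 8.6
eef_pos: [0.4852, 0.1851, 0.0649]
orientation: [-3.141, 0.0, 1.71]
force: [-0.4, 0.0, 0.6]
opening: 0.0007
```

play_rows(motion=[[[0.0009,-0.0066,0],[0,0,0]],[[0,0,0],[0,0,0]],[[0,0,0],[0,0,0]],[[0,0,0.06],[0,0,0]],[[0,0,0.06],[0,0,0]],[[0,-0.06,0.06],[0,0,0]],[[0,-0.06,0.06],[0,0,0]],[[0,0,0],[0,0,0]],[[0,0,0],[0,0,0]]])

```text
time: 9.5
eef_pos: [0.486, 0.1107, 0.2083]
orientation: [3.14, -0.0, 1.709]
force: [-0.2, 0.2, -1.1]
opening: 0.0004
```

```bash
python3 - <<'E'
from h import *
o,s=snap('wrist','w5.png'); print(o['eef_pos'],o['force'])
E
```

```text
[0.48604679 0.11072623 0.20826662] [-0.21843319  0.17099427 -1.07733681]
```

View pics/w5.png

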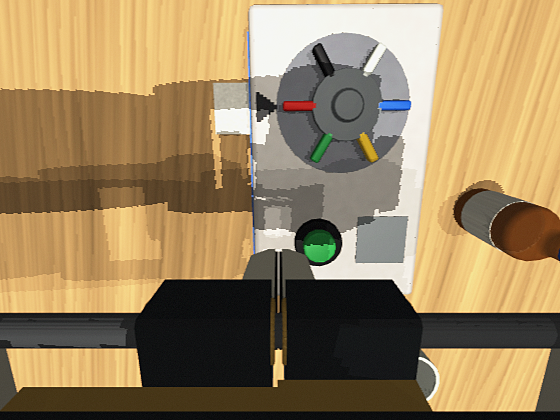

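Red (300,105) points straight at the arrow. The key top is at (320,245).

```bash
python3 - <<'E'
from h import *
o,d=snap('wrist')
m=cv2.inRange(cv2.cvtColor(d['frame'],cv2.COLOR_RGB2HSV),(45,80,30),(85,255,255)); m[:205]=0
u=cv2.boundingRect(m);print(u,o['time'])
for z in(.067,.074):print(onz(d,u[0]+u[2]/2,u[1]+u[3]/2,z,o),onz(d,320,246,z,o))
print(onz(d,347,105,.083,o),onz(d,284,105,.075,o))
E
```

```text
(303, 230, 34, 34) 9.55
[0.53137573 0.07262946 0.067     ] [0.53119449 0.07366732 0.067     ]
[0.53007424 0.07516994 0.074     ] [0.52989712 0.07618414 0.074     ]
[0.528956   0.20617887 0.083     ] [0.47694631 0.19929665 0.075     ]
```

play_rows(motion=[[[0.0363,-0.0293,0],[0,0,0]],[[0.0363,-0.0293,0],[0,0,0]],[[0,0,-0.068],[0,0,0]],[[0,0,-0.068],[0,0,0]],[[0,0,-0.068],[0,0,0]],[[0,0,0],[0,0,0]],[[0,0,0],[0,0,0]],[[0,0,-0.01],[0,0,0]],[[0,0,-0.005],[0,0,0]],[[0,0,0],[0,0,0]]])

```text
time: 10.6
eef_pos: [0.5297, 0.076, 0.0771]
orientation: [3.14, -0.0, 1.711]
force: [1.0, 0.9, 1.1]
opening: 0.0006
```

play_rows(motion=[[[0,0,-0.004],[0,0,0]],[[0,0,-0.004],[0,0,0]],[[0,0,-0.003],[0,0,0]],[[0,0,0],[0,0,0]],[[0,0,0],[0,0,0]]])

```text
time: 11.1
eef_pos: [0.5299, 0.076, 0.0711]
orientation: [3.14, -0.0, 1.711]
force: [-3.6, 1.8, 13.6]
opening: 0.0007
```

play_rows(motion=[[[0,0,-0.002],[0,0,0]],[[0,0,0],[0,0,0]],[[0,0,0],[0,0,0]]])

```text
time: 11.4
eef_pos: [0.53, 0.076, 0.0709]
orientation: [3.14, -0.0, 1.711]
force: [-10.1, 1.3, 24.7]
opening: 0.0006
```

```bash
python3 - <<'E'
from h import *
o,s=snap('side'); _,c=snap('scene'); print(o['eef_pos'],o['force'])
a=cv2.resize(s['frame'][190:260,190:290],(400,280),interpolation=cv2.INTER_CUBIC)
b=cv2.resize(c['frame'][165:235,285:385],(400,280),interpolation=cv2.INTER_CUBIC)
cv2.imwrite('pics/c6.png',np.hstack([a,b])[:,:,::-1])
E
```

```text
[0.52997465 0.07599227 0.07087715] [-10.12364282   1.26419155  24.67360799]
```

View pics/c6.png

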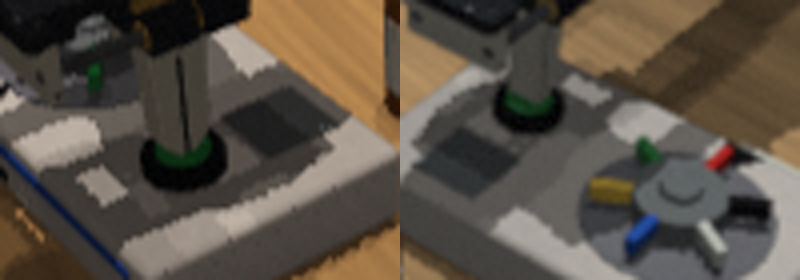

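The fingertip is on the green key inside the collar. It is at a hard stop: 25 N, against 5 N for the spring, with the TCP 6 mm below where it first touched. Red is still at the arrow. I'll lift off.

play_rows(motion=[[[0,0,0.01],[0,0,0]],[[0,0,0.02],[0,0,0]],[[0,0,0.06],[0,0,0]],[[0,0,0.07],[0,0,0]],[[0,0,0.07],[0,0,0]],[[-0.06,0,0.03],[0,0,0]],[[-0.06,0,0],[0,0,0]],[[0,0,0],[0,0,0]],[[0,0,0],[0,0,0]]])

```text
time: 12.4
eef_pos: [0.4571, 0.0758, 0.2251]
orientation: [3.14, 0.0, 1.711]
force: [0.6, -0.2, 0.0]
opening: 0.0004
```

```bash
python3 - <<'E'
from h import *
o,s=snap('scene','s7.png'); _,q=snap('side'); print(o['eef_pos'],o['force'])
a=cv2.resize(s['frame'][160:270,225:455],(690,330),interpolation=cv2.INTER_CUBIC)
b=cv2.resize(q['frame'][150:280,160:340],(374,270),interpolation=cv2.INTER_CUBIC)
b=np.hstack([b,np.zeros((270,316,3),np.uint8)])
cv2.imwrite('pics/c7.png',np.vstack([a,b])[:,:,::-1])
for n,f in(('scene',s),('side',q)):
    o0=cv2.imread(f'pics/{n}0.png')[:,:,::-1]
    for k,lo,hi,r in[('key',(45,80,20),(85,255,255),{'scene':(305,180,25,20),'side':(222,212,30,25)}),('squash',(20,120,60),(35,255,255),{'scene':(390,255,60,55),'side':(172,145,45,42)}),('cap',(110,150,40),(130,255,255),{'scene':(262,198,25,20),'side':(285,158,25,20)})]:
        x,y,w,h=r[n];print(n,k,[cv2.boundingRect(cv2.inRange(cv2.cvtColor(np.ascontiguousarray(i[y:y+h,x:x+w]),cv2.COLOR_RGB2HSV),lo,hi)) for i in(o0,f['frame'])])
E
```

```text
[0.45713823 0.07580956 0.22511154] [ 0.58436618 -0.221015    0.01798878]
scene key [(6, 4, 13, 10), (6, 4, 13, 10)]
scene squash [(9, 8, 44, 42), (9, 8, 44, 42)]
scene cap [(7, 5, 10, 10), (7, 5, 10, 10)]
side key [(6, 8, 15, 12), (6, 8, 15, 12)]
side squash [(7, 7, 34, 32), (7, 10, 32, 27)]
side cap [(7, 5, 10, 9), (7, 5, 10, 9)]
```

View pics/c7.png

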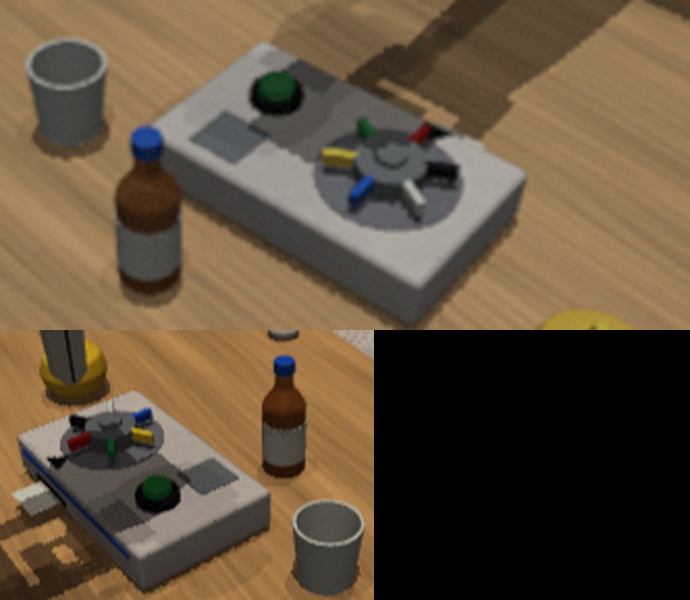

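Red is at the arrow, the key is back up at its starting pixels, and nothing else has moved. I'll hand it in.

```bash
python3 -c "
from cell import manip
print(manip.sign_off())"
```

```text
the job is handed in; nothing more can be done
None
```

The label coder is set to red and the print key has been pressed and released; the job is handed in, and the hand-in gives no verdict.

- **Wheel:** it started at blue. I flicked it three clicks anticlockwise with the shut fingertips (blue, yellow, green, red). I checked it with pictures after each stroke, and red never ran past the arrow.
- **Print key:** I pressed it to a hard stop of about 25 N, some 6 mm below the height just before pressing, with red still at the arrow. Then I let it come back up.
- **Last checks:** red is at the arrow. In both cameras the key and the bottle cap sit on exactly the same pixels as at the start. The squash matches in the scene view, but its side-view outline differs slightly because the arm partly hides it. The cup and coder I compared only by eye, and they look unmoved. The arm is well clear, with tool force near zero.

No check failed. It took about 12.5 s of the 72 s allowed.

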